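# Start and close a canister's screw lid

### The job

One of the two screw canisters has its lid just sitting on top of the thread. Without lifting it off, turn the lid backward (anticlockwise) until it drops into the start of the thread, then turn it clockwise until it is fully home against its stop, bar in line with the ribs on the shoulder, and let go. Leave the other things on the bench where they are.

Things in the scene. Friction and masses are not known exactly. Their poses are not given: they have to be found in the camera images.
- lid: Loose grey plastic screw lid, 76 mm across, 24 mm tall, about 0.09 kg; x along the bar on its top. Origin: centre of its underside. It starts level on top of the threads, underside 117 mm above the bench, not engaged: three lugs inside its skirt rest on them. Its bar starts 10 to 55 degrees anticlockwise (from above) of the canister's x axis.
- lid_bar (a point): Middle of the lid's grip bar, on the lid's axis, 37.5 mm above its underside. The bar is 58 mm long (along x), 16 mm thick (y) and rises from 24 to 52 mm above the underside. The lid has 2.5 mm of play sideways on the neck.
- open_canister: White canister, 106 mm across, on a 116 mm square plywood base fixed to the bench. Origin: centre of the base, on the bench. Shoulder 100 mm up; two raised ribs on the shoulder, either side of the lid, lie along its x axis: the bar points at them when closed. This canister's lid stands 13 mm higher than the other's.
- neck_top (a point): On the neck's axis, at the top of the threads (117 mm up). Angles of the bar, anticlockwise from the canister's x: the lid drops freely 9 mm at about 76 degrees, a stop bars it at about 98. Then clockwise it follows the thread, sinking 4 mm more (2 mm vertical play), to a firm stop at 0 degrees, underside 104 mm up. Undropped, clockwise, it jams at 0 without sinking.
- closed_canister: A second, like canister on its own base, already closed: lid fully down, bar in line with the ribs. Fixed; nothing to do there.
- tape_roll: Loose roll of masking tape lying flat, 90 mm across, 24 mm high. Origin at the centre of its underside. Bystander.
- tape_measure: Loose tape measure standing on edge, 66 x 36 x 58 mm. Origin at the centre of its underside. Bystander.
- spray_tin: Loose bare steel spray tin, 66 mm across, 190 mm tall. Origin at the centre of its underside. Bystander.
- glue_bottle: Loose white glue bottle, 62 mm across, 170 mm tall. Origin at the centre of its underside. Bystander.
- screw_carton: Loose cardboard carton of screws, 70 x 110 x 50 mm. Origin at the centre of its underside. Bystander.
- screwdriver: Loose screwdriver lying on the bench between robot and canisters. Bystander.
- wrench: Loose wrench lying on the bench between robot and canisters. Bystander.
Things that resemble listed ones, but are neither listed nor needed, are in the scene too. Leave any pink or purple look-alike of the lid alone.

How it is judged (in metres and radians):
On the way:
1. turned backward, the lid has dropped into the start of the thread (z of lid in the frame of open_canister below 0.1105 m and angle between the x axis of lid and the x axis of open_canister, either way round above 0.9 rad), for 0.1 s.
At the end, for the whole second after the job is handed in: The lid is fully down (underside at most 106 mm above the bench; home is 104 mm), level within 3 degrees, centred on the neck within 6 mm, its bar within 11 degrees of the canister's x axis (the shoulder ribs), at rest and released (z of lid in the frame of open_canister below 0.106 m and angle between the x axis of lid and the x axis of open_canister, either way round below 0.2 rad and angle between lid's own z axis and vertical below 0.06 rad and horizontal distance between lid and open_canister below 0.006 m and linear speed of lid below 0.02 m/s and angular speed of lid below 0.2 rad/s); the robot touches nothing.
It fails at once if the lid is lifted off the neck (more than 10 mm above where it started) (z of lid in the frame of open_canister above 0.127 m).
It fails at once if another loose thing on the bench is moved more than 40 mm (distance of any of tape_roll, tape_measure, spray_tin, glue_bottle, screw_carton, screwdriver, wrench from where it was at the start of the episode above 0.04 m).
It also fails if it takes over 38 s, if anything falls off the work surface, if the arm or the gripper's body presses on something with over 40 N, if the wrist force passes 120 N, or if a joint passes its speed limit or range.

### The arm

A 7-joint arm with a two-finger parallel gripper is mounted at the origin on the work surface. World frame = base frame: x ahead of the robot, y to its left, z up, the work surface at z = 0. Lengths are in m, angles in degrees, forces in N, time in s.
With the tool pointing down it reaches from about 0.4 to 0.85 m from the base axis. Payload 10.4 kg.
Tool frame: the origin (TCP) lies midway between the tips of the shut fingers; the grasp point (between the pads) lies 19 mm behind it (grasp_offset is the distance from the TCP to the grasp point, in m); z points along the fingers, y is the direction in which the jaws open and shut (so a half turn about z gives the same grasp; the last joint's range is limited). The gripper opens to 87 mm and grips with 3 to 60 N. Pads are 19 mm wide; open, the fingers measure 117 mm over their backs; the gripper's body (75 mm by 190 mm) begins 51 mm behind the grasp point.
Start: joints at [-1.295, 19.034, -3.707, 83.658, 1.238, 77.344, -5.071], TCP at [0.625, 0, 0.223] pointing down, gripper open.
Joint ranges: [-148.97, 148.97], [-28.65, 121.19], [-84.17, 76.75], [9.2, 138.47], [-72.65, 252.65], [3.7, 117.97], [-149.18, 149.18]. Speed limits (degrees/s): [127.2, 127.2, 159.86, 159.86, 180, 180, 180].

### API

Orientations are given as [roll, pitch, yaw] about the fixed x, y, z axes, in that order (R = Rz(yaw) Ry(pitch) Rx(roll)).
In Python, from bench import * gives the robot as it stands. The module is installed in compiled form; this text tells all that it offers.
- The arm moves only by the tool apply_moves, never from a script. Its argument "deltas" is a list of rows, each an object of numbers: "wx", "wy", "wz": the turn, a rotation vector about the world's x, y, z in degrees; "tx", "ty", "tz": the shift along the world's x, y, z in cm; "fingers": the opening, from -1 (shut) to 1 (fully open). In form: [{"wx": .., "wy": .., "wz": .., "tx": .., "ty": .., "tz": .., "fingers": ..}, ...]. A call has 1 to 12 rows; each row is the pose to reach, as a shift and turn from the pose commanded when the call began; what a row does not reach only later rows make up. A row lasts 1/12 s, in which the tool goes at most 41.7 mm and 7.16 degrees, less where a joint would pass 70% of its speed; a pose out of reach is approached as far as the arm can. A call with a gripper value outside its range is refused whole. The fingers move at their own pace and stop on an object; "force" is the grip in N (left out, the last holds). Time passes only in rows, so rows that repeat a pose let the fingers close. It gives the time, the measured TCP pose, the force and the opening at its end, in the units of the state.
- read_state(): the state, without advancing time (a new reading comes with each control period).
- grab_frame(name): name is "scene" or "side" or "wrist"; returns (picture, depth): 400x640x3 uint8, blue, green, red; 400x640 float32, m along the optical axis (not along the pixel's ray), 0 where there is no reading.
- calibration(name): a dict with "fx", "fy", "cx", "cy" (pixels), "T" (4x4, takes a point from camera to world coordinates); the wrist camera has in their place "T_tool_cam" (4x4, takes a point from camera to tool coordinates, whose origin is the TCP and whose axes are the flange's). Camera axes: x right, y down, z forward; pixel columns grow to the right and rows downward; lengths in m; the calibration is good to about 2 mm. A picture is of the moment at which its call begins: read the wrist's pose just before it. calibration takes no time and is no camera call.
- finish_job(): hands the job in, once; it reports no verdict.
The state is a dict: "t": time; "joint_positions": joint angles; "dq": joint speeds; "tau": joint torques, N m; "eef_pos": TCP position; "orientation": TCP orientation; "ft_force": force on the tool from outside, world axes, zero at the start; "moment": the same for the moment, N m; "opening": finger opening in m.
Only numpy, scipy, OpenCV 4.12 (cv2) and the standard library are available. Lean on these libraries where they do the work, as an engineer would, in place of code of your own. Each camera call takes 0.05 s, during which the arm holds its last target. There are 200 camera calls.

## Working session

There is one attempt and no reset: what is moved stays moved. The work goes in short steps, Python scripts to look and compute and a tool call to move; the robot and the scene stay as the last step left them, time stands still between calls to the robot, and variables do not carry over. Pictures are saved under pics/ and viewed, about 8 in all and at most 12, crops included, and the job is handed in when it is done.

Besides the shell and the picture viewer there is one more tool, called after "Call:" as name(argument=value, ...), one argument or row to a line, values as JSON. apply_moves: Moves the arm, as the interface text tells. Its arguments: {"type":"object","properties":{"deltas":{"type":"array"},"force":{"type":"number"}},"required":["deltas"]}

```bash
mkdir -p pics
python3 - <<'E'
from bench import *
import cv2,numpy as np
print(read_state())
for n in ["scene","side"]:
    p,d=grab_frame(n); cv2.imwrite(f"pics/{n}0.png",p); np.save(f"pics/{n}0.npy",d)
    print(n,calibration(n))
print(calibration("wrist"))
E
```

```text
{'t': 0.0, 'joint_positions': array([-1.29440799, 19.07273895, -3.70844969, 83.70715028,  1.23780979,
       77.34270131, -5.07205415]), 'dq': array([ 0.00455237, -0.0225614 ,  0.00020663, -0.02177316,  0.05080685,
       -0.00949895, -0.07181686]), 'tau': array([-1.20520472e-04, -6.23245955e+01,  2.44190963e-02, -3.89891267e+01,
       -6.13984605e-02,  3.97891912e-02,  1.87085252e-04]), 'eef_pos': array([6.24605057e-01, 2.03089570e-06, 2.21736130e-01]), 'orientation': array([-1.79917358e+02,  3.60408700e-03,  9.00007641e+01]), 'ft_force': array([ 0.21817609, -0.64345815, -0.45531225]), 'moment': array([-0.02365171, -0.01132675, -0.03657733]), 'opening': 0.08699894402505103}
scene {'fx': 484.64383909758897, 'fy': 484.64383909758897, 'cx': 319.67047402048274, 'cy': 204.91006023819912, 'T': array([[-0.80417027,  0.43074993, -0.40959087,  0.96155677],
       [ 0.59439742,  0.58436162, -0.55246104,  0.72184066],
       [ 0.00137663, -0.6877325 , -0.72596289,  0.97041947],
       [ 0.        ,  0.        ,  0.        ,  1.        ]])}
side {'fx': 395.77512948382355, 'fy': 395.77512948382355, 'cx': 315.0495980820545, 'cy': 196.78947138945196, 'T': array([[ 0.99783676, -0.03206219,  0.05739173,  0.4190442 ],
       [-0.06397737, -0.67442456,  0.73556672, -0.59548618],
       [ 0.01512251, -0.73764729, -0.67501688,  0.72788888],
       [ 0.        ,  0.        ,  0.        ,  1.        ]])}
{'fx': 299.0462714746619, 'fy': 299.0462714746619, 'cx': 321.78065661283307, 'cy': 201.09156397234761, 'T_tool_cam': array([[ 7.20927736e-05, -9.69665420e-01, -2.44436020e-01,
         6.71510066e-02],
       [ 9.99999839e-01,  2.07570771e-04, -5.28487729e-04,
        -1.88838428e-03],
       [ 5.63194049e-04, -2.44435943e-01,  9.69665279e-01,
        -1.61218545e-01],
       [ 0.00000000e+00,  0.00000000e+00,  0.00000000e+00,
         1.00000000e+00]])}
```

View pics/scene0.png

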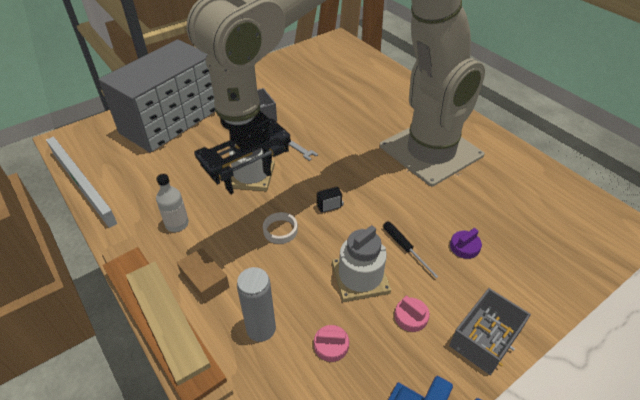

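View pics/side0.png

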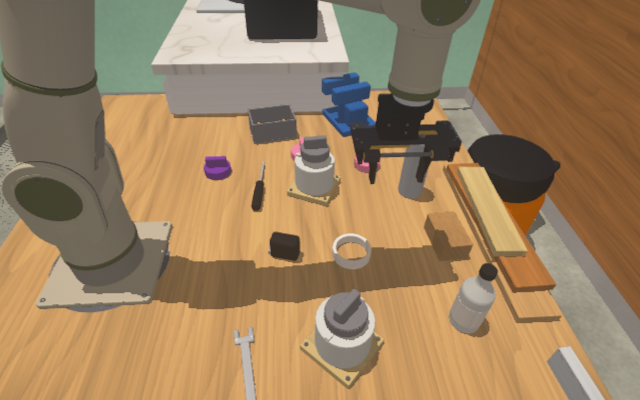

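The scene view shows two canisters, at (362,262) and, under the gripper, at (250,170). In the side view they are at (314,170) and (345,330). Next I'll compare lid heights using depth.

```bash
cat > h.py <<'E'
import cv2,numpy as np
from bench import *
def world(d,c,T=None):
    v,u=np.mgrid[:d.shape[0],:d.shape[1]]
    P=np.stack([(u-c["cx"])/c["fx"]*d,(v-c["cy"])/c["fy"]*d,d],-1)
    T=c["T"] if T is None else T
    W=P@T[:3,:3].T+T[:3,3]; W[d<=0]=np.nan
    return W
E
python3 - <<'E'
from h import *
for n,boxes in [("side",{"A":(285,125,345,205),"B":(300,280,390,375)}),("scene",{"A":(325,220,400,300)})]:
    p=cv2.imread(f"pics/{n}0.png"); W=world(np.load(f"pics/{n}0.npy"),calibration(n))
    for k,(a,b,c,e) in boxes.items():
        w=W[b:e,a:c].reshape(-1,3); w=w[np.isfinite(w[:,2])]
        h,ed=np.histogram(w[:,2],bins=np.arange(0,.2,.004)); print(n,k,[(round(x,3),int(y)) for x,y in zip(ed,h) if y>15])
        for lo in (.15,):
            z=w[(w[:,2]>lo)&(w[:,2]<.175)]; zm=z[:,2].max(); t=z[z[:,2]>zm-.007,:2].astype(np.float32)
            r=cv2.minAreaRect(t*1000); print(" top",zm,len(t),r)
        s=w[(w[:,2]>.12)&(w[:,2]<.148),:2].astype(np.float32); print(" lidtop circ",cv2.minEnclosingCircle(s*1000))
crop=cv2.resize(cv2.imread("pics/side0.png")[115:385,270:400],None,fx=2.2,fy=2.2,interpolation=2)
c2=cv2.resize(cv2.imread("pics/scene0.png")[215:305,320:405],None,fx=5,fy=5,interpolation=2)
H=max(crop.shape[0],c2.shape[0]); f=lambda x:cv2.copyMakeBorder(x,0,H-x.shape[0],0,0,0)
cv2.imwrite("pics/crop1.png",np.hstack([f(crop),f(c2)]))
E
```

```text
side A [(np.float64(0.0), 1283), (np.float64(0.004), 102), (np.float64(0.008), 83), (np.float64(0.012), 104), (np.float64(0.016), 299), (np.float64(0.02), 141), (np.float64(0.024), 102), (np.float64(0.028), 60), (np.float64(0.032), 49), (np.float64(0.036), 68), (np.float64(0.04), 55), (np.float64(0.044), 56), (np.float64(0.048), 64), (np.float64(0.052), 62), (np.float64(0.056), 47), (np.float64(0.06), 41), (np.float64(0.064), 47), (np.float64(0.068), 47), (np.float64(0.072), 46), (np.float64(0.076), 50), (np.float64(0.08), 48), (np.float64(0.084), 46), (np.float64(0.088), 44), (np.float64(0.092), 50), (np.float64(0.096), 169), (np.float64(0.1), 232), (np.float64(0.104), 49), (np.float64(0.116), 18), (np.float64(0.12), 40), (np.float64(0.124), 35), (np.float64(0.128), 33), (np.float64(0.132), 38), (np.float64(0.136), 59), (np.float64(0.14), 191), (np.float64(0.144), 29), (np.float64(0.148), 30), (np.float64(0.152), 29), (np.float64(0.156), 30), (np.float64(0.16), 30), (np.float64(0.164), 39), (np.float64(0.168), 72)]
 top 0.17103107949735996 111 ((480.5962829589844, 234.73809814453125
[... 1892 characters left out ...]
loat64(0.084), 53), (np.float64(0.088), 44), (np.float64(0.092), 58), (np.float64(0.096), 298), (np.float64(0.1), 298), (np.float64(0.104), 40), (np.float64(0.116), 19), (np.float64(0.12), 31), (np.float64(0.124), 39), (np.float64(0.128), 44), (np.float64(0.132), 33), (np.float64(0.136), 137), (np.float64(0.14), 341), (np.float64(0.144), 33), (np.float64(0.148), 28), (np.float64(0.152), 24), (np.float64(0.156), 25), (np.float64(0.16), 22), (np.float64(0.164), 59), (np.float64(0.168), 105)]
 top 0.17379868885102823 139 ((480.2468566894531, 236.58920288085938), (58.914852142333984, 17.07408905029297), 10.178733825683594)
 lidtop circ ((480.9852294921875, 236.2324981689453), 38.877079010009766)
```

View pics/crop1.png

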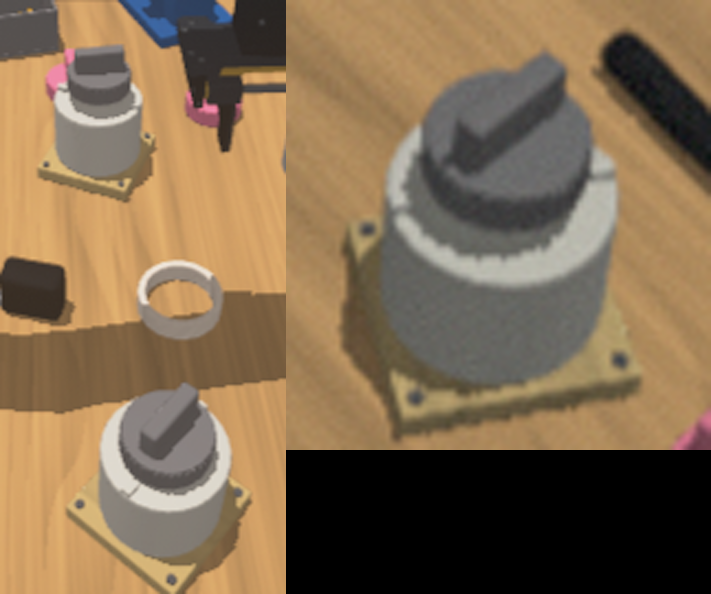

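Run:
```python
from h import *
def ray(n,u,v,z):
    c=calibration(n);T=c["T"];d=T[:3,:3]@[(u-c["cx"])/c["fx"],(v-c["cy"])/c["fy"],1];return T[:3,3]+d*(z-T[2,3])/d[2]
a=ray("scene",342.8,257.4,.103);b=ray("scene",382.8,250,.103);print(a,b,(a+b)/2,np.degrees(np.arctan2(*(a-b)[1::-1])))
for n,(a,b,c,e) in [("side",(285,125,345,205)),("scene",(325,220,400,300))]:
    W=world(np.load(f"pics/{n}0.npy"),calibration(n))[b:e,a:c].reshape(-1,3)
    w=W[(W[:,2]>.012)&(W[:,2]<.021),:2].astype(np.float32); print(n,"base",cv2.minAreaRect(w*1000))
    w=W[(W[:,2]>.094)&(W[:,2]<.103),:2].astype(np.float32); print(n,"shoulder",cv2.minEnclosingCircle(w*1000))
```

```text
[0.52662738 0.22244221 0.103     ] [0.44066026 0.25981237 0.103     ] [0.48364382 0.24112729 0.103     ] -23.494726558942073
side base ((476.7741394042969, 357.29736328125), (383.32757568359375, 187.71678161621094), 80.42418670654297)
side shoulder ((482.0447692871094, 233.007080078125), 53.70381164550781)
scene base ((442.7196960449219, 206.30577087402344), (249.3523712158203, 151.45753479003906), 38.665748596191406)
scene shoulder ((481.2414855957031, 238.0709228515625), 53.40373992919922)
```

Canister A is the open one: its bar top is at about 169–171 mm, against 159 mm on B. Its axis is at about (0.481, 0.236), the bar's yaw is about 8° and the ribs' about −23°. I'll move above it and look again from close by.

Call:
apply_moves(
  deltas=[
    {"wz":7,"tz":2,"tx":-1,"ty":1},
    {"wz":14,"tz":3,"tx":-3,"ty":4},
    {"wz":21,"tz":3,"tx":-5,"ty":7},
    {"wz":28,"tz":3,"tx":-7,"ty":10},
    {"wz":35,"tz":3,"tx":-9,"ty":13},
    {"wz":42,"tz":3,"tx":-11,"ty":16},
    {"wz":49,"tz":3,"tx":-13,"ty":19},
    {"wz":56,"tz":3,"tx":-14.4,"ty":22},
    {"wz":63,"tz":3,"tx":-14.4,"ty":23.6},
    {"wz":70,"tz":3,"tx":-14.4,"ty":23.6},
    {"wz":77,"tz":3,"tx":-14.4,"ty":23.6},
    {"wz":84,"tz":3,"tx":-14.4,"ty":23.6,"fingers":1},
  ],
)

```text
validation failed for argument at $.de...
```

Call:
apply_moves(
  deltas=[
    {"wz":7},
    {"wz":14},
    {"wz":14},
    {"wz":14},
  ],
)

```text
validation failed for argument at $.de...
```

```bash
cat >> h.py <<'E'
from scipy.spatial.transform import Rotation as Ro
def wrist():
    s=read_state(); T=np.eye(4); T[:3,:3]=Ro.from_euler("xyz",s["orientation"],degrees=True).as_matrix(); T[:3,3]=s["eef_pos"]
    p,d=grab_frame("wrist"); c=calibration("wrist"); T=T@c["T_tool_cam"]
    return s,p,d,c,T,world(d,c,T)
def ang(xy):
    m=xy.mean(0); e,v=np.linalg.eigh(np.cov((xy-m).T)); a=np.degrees(np.arctan2(v[1,1],v[0,1])); return (a+90)%180-90
E
python3 - <<'E'
from h import *
s,p,d,c,T,W=wrist(); print(s["t"],s["eef_pos"],s["orientation"],s["joint_positions"].round(1))
cv2.imwrite("pics/w1.png",p); np.save("pics/w1.npy",W)
w=W.reshape(-1,3); near=np.hypot(w[:,0]-.481,w[:,1]-.236)<.07; w=w[near]
z=w[(w[:,2]>.16)&(w[:,2]<.18)]; print("bar",len(z),np.median(z[:,2]),cv2.minAreaRect((z[:,:2]*1000).astype(np.float32)),ang(z[:,:2]))
z=w[(w[:,2]>.136)&(w[:,2]<.146)]; print("lid",np.median(z[:,2]),cv2.minEnclosingCircle((z[:,:2]*1000).astype(np.float32)))
z=w[(w[:,2]>.09)&(w[:,2]<.108)]; print("sh",np.median(z[:,2]),cv2.minEnclosingCircle((z[:,:2]*1000).astype(np.float32)))
r=z[z[:,2]>np.median(z[:,2])+.0022]; print("rib",len(r),r.mean(0),ang(r[:,:2]))
E
```

```text
0.1 [ 6.24656332e-01 -2.79831362e-05  2.21843923e-01] [-1.79926870e+02  3.63393022e-03  8.99983992e+01] [-1.3 19.1 -3.7 83.7  1.2 77.3 -5.1]
bar 0 nan ((0.0, 0.0), (0.0, 0.0), 0.0) nan
lid nan ((0.0, 0.0), 0.0)
sh nan ((0.0, 0.0), 0.0)
rib 0 [nan nan nan] nan
  return _methods._mean(a, axis=axis, dtype=dtype,
  ret = ret.dtype.type(ret / rcount)
h.py:15: RuntimeWarning: Mean of empty slice.
  m=xy.mean(0); e,v=np.linalg.eigh(np.cov((xy-m).T)); a=np.degrees(np.arctan2(v[1,1],v[0,1])); return (a+90)%180-90
  ret = um.true_divide(
  avg = a.mean(axis, **keepdims_kw)
h.py:15: RuntimeWarning: Degrees of freedom <= 0 for slice
  m=xy.mean(0); e,v=np.linalg.eigh(np.cov((xy-m).T)); a=np.degrees(np.arctan2(v[1,1],v[0,1])); return (a+90)%180-90
  c *= np.true_divide(1, fact)
  c *= np.true_divide(1, fact)
<stdin>:8: RuntimeWarning: Mean of empty slice.
```

View pics/w1.png

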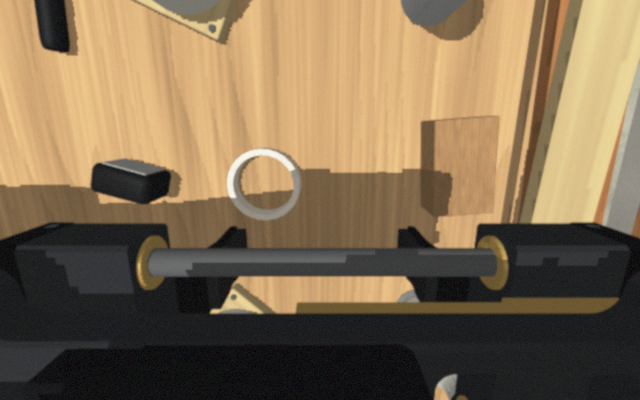

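The arm hadn't moved because the call was refused; this view shows the start pose, with the tape roll at (264,185). I'll resend with every key in each row.

Call:
apply_moves(
  deltas=[
    {"wx":0,"wy":0,"wz":7,"tx":-1,"ty":1,"tz":2,"fingers":1},
    {"wx":0,"wy":0,"wz":14,"tx":-3,"ty":4,"tz":3,"fingers":1},
    {"wx":0,"wy":0,"wz":21,"tx":-5,"ty":7,"tz":3,"fingers":1},
    {"wx":0,"wy":0,"wz":28,"tx":-7,"ty":10,"tz":3,"fingers":1},
    {"wx":0,"wy":0,"wz":35,"tx":-9,"ty":13,"tz":3,"fingers":1},
    {"wx":0,"wy":0,"wz":42,"tx":-11,"ty":16,"tz":3,"fingers":1},
    {"wx":0,"wy":0,"wz":49,"tx":-13,"ty":19,"tz":3,"fingers":1},
    {"wx":0,"wy":0,"wz":56,"tx":-14.4,"ty":22,"tz":3,"fingers":1},
    {"wx":0,"wy":0,"wz":63,"tx":-14.4,"ty":23.6,"tz":3,"fingers":1},
    {"wx":0,"wy":0,"wz":70,"tx":-14.4,"ty":23.6,"tz":3,"fingers":1},
    {"wx":0,"wy":0,"wz":77,"tx":-14.4,"ty":23.6,"tz":3,"fingers":1},
    {"wx":0,"wy":0,"wz":84,"tx":-14.4,"ty":23.6,"tz":3,"fingers":1},
  ],
)

```text
t: 1.15
eef_pos: [0.4807, 0.2364, 0.2523]
orientation: [-180.0, -0.0, 174.4]
ft_force: [1.0, -0.4, 0.0]
opening: 0.087
```

```bash
cat > m.py <<'E'
import sys
from h import *
s,p,d,c,T,W=wrist(); print(s["t"],s["eef_pos"].round(4),s["orientation"].round(2),s["joint_positions"].round(1),s["opening"],s["ft_force"].round(1),s["moment"].round(2))
cv2.imwrite(f"pics/{sys.argv[1]}.png",p); top=float(sys.argv[2])
w=W.reshape(-1,3); w=w[np.hypot(w[:,0]-.481,w[:,1]-.236)<.07]
f=lambda z:(z[:,:2]*1000).astype(np.float32)
z=w[(w[:,2]>top-.008)&(w[:,2]<top+.008)]
if len(z)>5: print("bar",len(z),np.median(z[:,2]),cv2.minAreaRect(f(z)),ang(z[:,:2]))
z=w[(w[:,2]>top-.034)&(w[:,2]<top-.023)]
if len(z)>5: print("lid",np.median(z[:,2]),cv2.minEnclosingCircle(f(z)))
z=w[(w[:,2]>.09)&(w[:,2]<.108)]
if len(z)>5:
    print("sh",np.median(z[:,2]),cv2.minEnclosingCircle(f(z)))
    r=z[z[:,2]>np.median(z[:,2])+.0022]; print("rib",len(r),r.mean(0),ang(r[:,:2]))
E
python3 m.py w2 .169
```

```text
1.15 [0.4807 0.2364 0.2523] [-1.7999e+02 -3.0000e-02  1.7440e+02] [-11.5   8.2 -21.5  93.7   3.1  78.6  50.9] 0.08701465624151498 [ 1.  -0.4  0. ] [ 0.11 -0.05  0.04]
bar 1220 0.16778358379791058 ((477.7698974609375, 236.02667236328125), (58.239437103271484, 16.016555786132812), 7.228132247924805) 7.1951340536145665
lid 0.13998903323436912 ((477.9185791015625, 236.2277069091797), 38.23923110961914)
sh 0.09902786335872582 ((477.7343444824219, 236.07196044921875), 52.88958740234375)
rib 117 [0.44949247 0.249793   0.10396889] -24.98178448960465
```

View pics/w2.png

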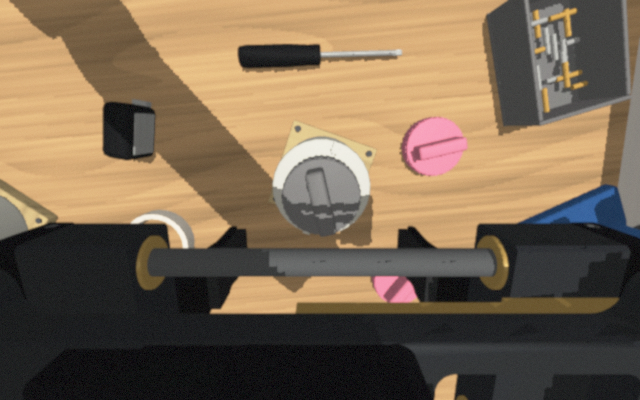

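The lid and its bar are at (320,185) in the view. The wrist estimate is axis (0.478, 0.236), bar 7.2°, ribs −25°, against (0.4805, 0.236) from the fixed cameras; I'll use x = 0.479. Next: turn to line up, descend and close.

Call:
apply_moves(
  deltas=[
    {"wx":0,"wy":0,"wz":7,"tx":-0.15,"ty":0,"tz":-2,"fingers":1},
    {"wx":0,"wy":0,"wz":13,"tx":-0.15,"ty":0,"tz":-4,"fingers":1},
    {"wx":0,"wy":0,"wz":13,"tx":-0.15,"ty":0,"tz":-6,"fingers":1},
    {"wx":0,"wy":0,"wz":13,"tx":-0.15,"ty":0,"tz":-8,"fingers":0.2},
    {"wx":0,"wy":0,"wz":13,"tx":-0.15,"ty":0,"tz":-9.5,"fingers":0},
    {"wx":0,"wy":0,"wz":13,"tx":-0.15,"ty":0,"tz":-10.5,"fingers":-0.2},
    {"wx":0,"wy":0,"wz":13,"tx":-0.15,"ty":0,"tz":-10.5,"fingers":-0.3},
    {"wx":0,"wy":0,"wz":13,"tx":-0.15,"ty":0,"tz":-10.5,"fingers":-0.4},
  ],
  force=8,
)

```text
t: 1.87
eef_pos: [0.4795, 0.236, 0.1477]
orientation: [180.0, -0.0, -173.1]
ft_force: [-0.1, 0.4, 0.1]
opening: 0.0618
```

Run:
```python
from h import *
p,d=grab_frame("scene"); q,e=grab_frame("side")
a=cv2.resize(p[150:310,300:440],None,fx=2.8,fy=2.8); b=cv2.resize(q[60:220,250:390],None,fx=2.8,fy=2.8)
cv2.imwrite("pics/g1.png",np.hstack([a,b])); print(read_state()["opening"],read_state()["orientation"],read_state()["eef_pos"])
```

```text
0.053248989683040635 [ 1.79963582e+02  8.16892101e-02 -1.73044038e+02] [0.48007078 0.23635652 0.14868093]
```

View pics/g1.png

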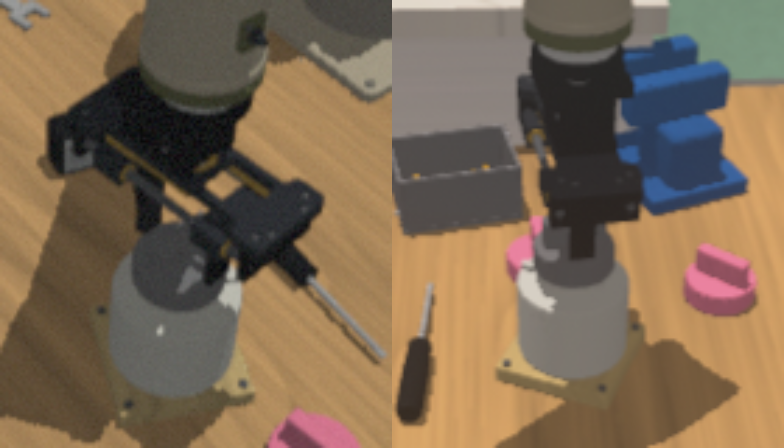

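The fingers straddle the bar, at about (200,255) on the left and (580,240) on the right. Closing now.

Call:
apply_moves(
  deltas=[
    {"wx":0,"wy":0,"wz":0,"tx":0,"ty":0,"tz":-0.1,"fingers":-0.5},
    {"wx":0,"wy":0,"wz":0,"tx":0,"ty":0,"tz":-0.1,"fingers":-0.7},
    {"wx":0,"wy":0,"wz":0,"tx":0,"ty":0,"tz":-0.1,"fingers":-1},
    {"wx":0,"wy":0,"wz":0,"tx":0,"ty":0,"tz":-0.1,"fingers":-1},
    {"wx":0,"wy":0,"wz":0,"tx":0,"ty":0,"tz":-0.1,"fingers":-1},
    {"wx":0,"wy":0,"wz":0,"tx":0,"ty":0,"tz":-0.1,"fingers":-1},
    {"wx":0,"wy":0,"wz":0,"tx":0,"ty":0,"tz":-0.1,"fingers":-1},
    {"wx":0,"wy":0,"wz":0,"tx":0,"ty":0,"tz":-0.1,"fingers":-1},
  ],
  force=8,
)

```text
t: 2.63
eef_pos: [0.4796, 0.236, 0.1466]
orientation: [180.0, 0.0, -173.0]
ft_force: [-0.5, -0.0, 0.7]
opening: 0.016
```

Gripped: the opening is 16 mm, which matches the bar's thickness. Turning anticlockwise.

Call:
apply_moves(
  deltas=[
    {"wx":0,"wy":0,"wz":5,"tx":0,"ty":0,"tz":0,"fingers":-1},
    {"wx":0,"wy":0,"wz":10,"tx":0,"ty":0,"tz":0,"fingers":-1},
    {"wx":0,"wy":0,"wz":15,"tx":0,"ty":0,"tz":0,"fingers":-1},
    {"wx":0,"wy":0,"wz":20,"tx":0,"ty":0,"tz":0,"fingers":-1},
    {"wx":0,"wy":0,"wz":25,"tx":0,"ty":0,"tz":0,"fingers":-1},
    {"wx":0,"wy":0,"wz":30,"tx":0,"ty":0,"tz":0,"fingers":-1},
    {"wx":0,"wy":0,"wz":35,"tx":0,"ty":0,"tz":0,"fingers":-1},
    {"wx":0,"wy":0,"wz":40,"tx":0,"ty":0,"tz":0,"fingers":-1},
    {"wx":0,"wy":0,"wz":44,"tx":0,"ty":0,"tz":0,"fingers":-1},
    {"wx":0,"wy":0,"wz":48,"tx":0,"ty":0,"tz":0,"fingers":-1},
    {"wx":0,"wy":0,"wz":52,"tx":0,"ty":0,"tz":0,"fingers":-1},
    {"wx":0,"wy":0,"wz":52,"tx":0,"ty":0,"tz":0,"fingers":-1},
  ],
  force=8,
)

```text
t: 3.63
eef_pos: [0.4794, 0.236, 0.1464]
orientation: [180.0, -0.0, -120.8]
ft_force: [0.1, 0.0, -1.0]
opening: 0.0161
```

Call:
apply_moves(
  deltas=[
    {"wx":0,"wy":0,"wz":0,"tx":0,"ty":0,"tz":0,"fingers":-0.4},
    {"wx":0,"wy":0,"wz":0,"tx":0,"ty":0,"tz":0,"fingers":-0.3},
    {"wx":0,"wy":0,"wz":0,"tx":0,"ty":0,"tz":0,"fingers":-0.3},
    {"wx":0,"wy":0,"wz":0,"tx":0,"ty":0,"tz":0,"fingers":-0.3},
    {"wx":0,"wy":0,"wz":0,"tx":0,"ty":0,"tz":0,"fingers":-0.3},
  ],
  force=8,
)

```text
t: 4.05
eef_pos: [0.4795, 0.2361, 0.1466]
orientation: [180.0, 0.0, -121.0]
ft_force: [-0.0, -0.1, -0.6]
opening: 0.0298
```

```bash
cat > l.py <<'E'
from h import *
s=read_state(); print(s["t"],s["opening"],s["eef_pos"].round(4))
for n in ("scene","side"):
    p,d=grab_frame(n); W=world(d,calibration(n)); w=W.reshape(-1,3)
    w=w[(np.hypot(w[:,0]-.4805,w[:,1]-.236)<.037)&(w[:,2]>.11)&(w[:,2]<.2)]
    h,e=np.histogram(w[:,2],bins=np.arange(.11,.18,.003)); print(n,[(round(float(x),3),int(y)) for x,y in zip(e,h)])
E
python3 l.py
```

```text
4.05 0.02976961017449243 [0.4795 0.2361 0.1466]
scene [(0.11, 20), (0.113, 16), (0.116, 16), (0.119, 17), (0.122, 17), (0.125, 24), (0.128, 104), (0.131, 248), (0.134, 53), (0.137, 11), (0.14, 10), (0.143, 9), (0.146, 15), (0.149, 20), (0.152, 26), (0.155, 37), (0.158, 97), (0.161, 44), (0.164, 9), (0.167, 15), (0.17, 11), (0.173, 6), (0.176, 12)]
side [(0.11, 8), (0.113, 12), (0.116, 8), (0.119, 9), (0.122, 6), (0.125, 7), (0.128, 32), (0.131, 178), (0.134, 19), (0.137, 7), (0.14, 16), (0.143, 8), (0.146, 17), (0.149, 19), (0.152, 28), (0.155, 29), (0.158, 70), (0.161, 24), (0.164, 15), (0.167, 12), (0.17, 17), (0.173, 10), (0.176, 13)]
```

The lid has dropped: its top is at 0.132, so the underside is at about 108 mm. Lowering 9 mm, regripping, then turning clockwise.

Call:
apply_moves(
  deltas=[
    {"wx":0,"wy":0,"wz":0,"tx":0,"ty":0,"tz":-0.5,"fingers":-0.3},
    {"wx":0,"wy":0,"wz":0,"tx":0,"ty":0,"tz":-0.9,"fingers":-0.3},
    {"wx":0,"wy":0,"wz":0,"tx":0,"ty":0,"tz":-0.9,"fingers":-0.6},
    {"wx":0,"wy":0,"wz":0,"tx":0,"ty":0,"tz":-0.9,"fingers":-1},
    {"wx":0,"wy":0,"wz":0,"tx":0,"ty":0,"tz":-0.9,"fingers":-1},
    {"wx":0,"wy":0,"wz":0,"tx":0,"ty":0,"tz":-0.9,"fingers":-1},
  ],
  force=6,
)

```text
t: 4.65
eef_pos: [0.4795, 0.2361, 0.1376]
orientation: [180.0, 0.0, -121.0]
ft_force: [-0.3, -1.3, -1.6]
opening: 0.0161
```

Call:
apply_moves(
  deltas=[
    {"wx":0,"wy":0,"wz":-4,"tx":0,"ty":0,"tz":0,"fingers":-1},
    {"wx":0,"wy":0,"wz":-8,"tx":0,"ty":0,"tz":-0.02,"fingers":-1},
    {"wx":0,"wy":0,"wz":-12,"tx":0,"ty":0,"tz":-0.04,"fingers":-1},
    {"wx":0,"wy":0,"wz":-16,"tx":0,"ty":0,"tz":-0.06,"fingers":-1},
    {"wx":0,"wy":0,"wz":-20,"tx":0,"ty":0,"tz":-0.08,"fingers":-1},
    {"wx":0,"wy":0,"wz":-24,"tx":0,"ty":0,"tz":-0.1,"fingers":-1},
    {"wx":0,"wy":0,"wz":-28,"tx":0,"ty":0,"tz":-0.12,"fingers":-1},
    {"wx":0,"wy":0,"wz":-32,"tx":0,"ty":0,"tz":-0.15,"fingers":-1},
    {"wx":0,"wy":0,"wz":-36,"tx":0,"ty":0,"tz":-0.17,"fingers":-1},
    {"wx":0,"wy":0,"wz":-40,"tx":0,"ty":0,"tz":-0.2,"fingers":-1},
  ],
  force=6,
)

```text
t: 5.48
eef_pos: [0.4802, 0.2365, 0.1364]
orientation: [180.0, 0.1, -161.2]
ft_force: [1.1, 0.7, 4.4]
opening: 0.016
```

```bash
python3 -c "
from bench import *
s=read_state();print(s['orientation'],s['eef_pos'],s['moment'],s['ft_force'],s['opening'])"; python3 l.py
```

```text
[ 1.79980704e+02  1.14541353e-01 -1.61188745e+02] [0.48019247 0.23649222 0.13644508] [ 0.18465758 -0.1969953   0.07009553] [1.11133343 0.72455522 4.41397196] 0.01598789944914208
5.4833 0.01598789944914208 [0.4802 0.2365 0.1364]
scene [(0.11, 10), (0.113, 12), (0.116, 12), (0.119, 14), (0.122, 11), (0.125, 19), (0.128, 166), (0.131, 176), (0.134, 16), (0.137, 14), (0.14, 16), (0.143, 17), (0.146, 22), (0.149, 14), (0.152, 17), (0.155, 42), (0.158, 58), (0.161, 16), (0.164, 10), (0.167, 11), (0.17, 12), (0.173, 10), (0.176, 7)]
side [(0.11, 13), (0.113, 12), (0.116, 12), (0.119, 14), (0.122, 13), (0.125, 14), (0.128, 93), (0.131, 111), (0.134, 13), (0.137, 21), (0.14, 22), (0.143, 17), (0.146, 26), (0.149, 19), (0.152, 14), (0.155, 14), (0.158, 35), (0.161, 6), (0.164, 4), (0.167, 4), (0.17, 2), (0.173, 2), (0.176, 0)]
```

Call:
apply_moves(
  deltas=[
    {"wx":0,"wy":0,"wz":-4,"tx":0,"ty":0,"tz":-0.02,"fingers":-1},
    {"wx":0,"wy":0,"wz":-8,"tx":0,"ty":0,"tz":-0.04,"fingers":-1},
    {"wx":0,"wy":0,"wz":-12,"tx":0,"ty":0,"tz":-0.06,"fingers":-1},
    {"wx":0,"wy":0,"wz":-16,"tx":0,"ty":0,"tz":-0.08,"fingers":-1},
    {"wx":0,"wy":0,"wz":-20,"tx":0,"ty":0,"tz":-0.1,"fingers":-1},
    {"wx":0,"wy":0,"wz":-24,"tx":0,"ty":0,"tz":-0.12,"fingers":-1},
    {"wx":0,"wy":0,"wz":-28,"tx":0,"ty":0,"tz":-0.14,"fingers":-1},
    {"wx":0,"wy":0,"wz":-32,"tx":0,"ty":0,"tz":-0.16,"fingers":-1},
    {"wx":0,"wy":0,"wz":-36,"tx":0,"ty":0,"tz":-0.18,"fingers":-1},
    {"wx":0,"wy":0,"wz":-39,"tx":0,"ty":0,"tz":-0.2,"fingers":-1},
    {"wx":0,"wy":0,"wz":-41,"tx":0,"ty":0,"tz":-0.2,"fingers":-1},
    {"wx":0,"wy":0,"wz":-41,"tx":0,"ty":0,"tz":-0.2,"fingers":-1},
  ],
  force=6,
)

```text
t: 6.58
eef_pos: [0.4801, 0.2364, 0.1343]
orientation: [179.9, 0.1, 158.0]
ft_force: [0.0, 1.3, 5.5]
opening: 0.0162
```

```bash
python3 -c "
from bench import *
s=read_state();print(s['orientation'],s['eef_pos'],s['moment'],s['ft_force'],s['opening'])"; python3 l.py
```

```text
[1.79921771e+02 6.64227236e-02 1.58049817e+02] [0.48010863 0.236404   0.13432912] [ 0.1567835  -0.26487364 -0.03347006] [0.03376143 1.27943245 5.45639128] 0.01621161893593175
6.5833 0.01621161893593175 [0.4801 0.2364 0.1343]
scene [(0.11, 8), (0.113, 12), (0.116, 12), (0.119, 11), (0.122, 17), (0.125, 59), (0.128, 83), (0.131, 21), (0.134, 8), (0.137, 10), (0.14, 10), (0.143, 9), (0.146, 9), (0.149, 12), (0.152, 9), (0.155, 16), (0.158, 7), (0.161, 0), (0.164, 0), (0.167, 0), (0.17, 0), (0.173, 0), (0.176, 0)]
side [(0.11, 17), (0.113, 14), (0.116, 9), (0.119, 16), (0.122, 13), (0.125, 38), (0.128, 154), (0.131, 17), (0.134, 17), (0.137, 25), (0.14, 17), (0.143, 27), (0.146, 11), (0.149, 20), (0.152, 12), (0.155, 17), (0.158, 4), (0.161, 1), (0.164, 1), (0.167, 0), (0.17, 0), (0.173, 0), (0.176, 0)]
```

Bar is at about −22° with no stop torque yet. I'll nudge further until the stop shows.

Call:
apply_moves(
  deltas=[
    {"wx":0,"wy":0,"wz":-1.5,"tx":0,"ty":0,"tz":-0.02,"fingers":-1},
    {"wx":0,"wy":0,"wz":-3,"tx":0,"ty":0,"tz":-0.03,"fingers":-1},
    {"wx":0,"wy":0,"wz":-3,"tx":0,"ty":0,"tz":-0.04,"fingers":-1},
  ],
  force=6,
)

```text
t: 6.93
eef_pos: [0.4802, 0.2363, 0.134]
orientation: [179.9, 0.1, 155.1]
ft_force: [0.8, -0.2, 7.8]
opening: 0.0162
```

```bash
python3 -c "
from bench import *
s=read_state();print(s['orientation'],s['eef_pos'],s['moment'],s['ft_force'],s['opening'])"
```

```text
[1.79922539e+02 7.33300473e-02 1.55104689e+02] [0.48021302 0.2362539  0.13403786] [ 0.03795739 -0.14538964  0.11870597] [ 0.77128131 -0.16022194  7.79662105] 0.016160477113821493
```

Call:
apply_moves(
  deltas=[
    {"wx":0,"wy":0,"wz":-1.5,"tx":0,"ty":0,"tz":0,"fingers":-1},
    {"wx":0,"wy":0,"wz":-3,"tx":0,"ty":0,"tz":0,"fingers":-1},
    {"wx":0,"wy":0,"wz":-3,"tx":0,"ty":0,"tz":0,"fingers":-1},
  ],
  force=6,
)

```text
t: 7.18
eef_pos: [0.4801, 0.2363, 0.1339]
orientation: [179.9, 0.1, 152.1]
ft_force: [-0.3, -0.3, 5.9]
opening: 0.0169
```

```bash
python3 -c "
from bench import *
s=read_state();print(s['orientation'],s['eef_pos'],s['moment'],s['ft_force'],s['opening'])"
```

```text
[1.79929952e+02 5.35689229e-02 1.52111377e+02] [0.48006413 0.23626064 0.13388363] [ 0.04615089 -0.24526937  0.16287753] [-0.2557149  -0.32357642  5.92121501] 0.016852076569208747
```

The opening has grown to 16.9 mm and the moment has risen, so the bar is against its stop at about −25°, which agrees with the ribs. Releasing and rising.

Call:
apply_moves(
  deltas=[
    {"wx":0,"wy":0,"wz":0,"tx":0,"ty":0,"tz":0,"fingers":-0.5},
    {"wx":0,"wy":0,"wz":0,"tx":0,"ty":0,"tz":0,"fingers":0},
    {"wx":0,"wy":0,"wz":0,"tx":0,"ty":0,"tz":0,"fingers":0},
    {"wx":0,"wy":0,"wz":0,"tx":0,"ty":0,"tz":0,"fingers":0},
    {"wx":0,"wy":0,"wz":0,"tx":0,"ty":0,"tz":2,"fingers":0},
    {"wx":0,"wy":0,"wz":0,"tx":0,"ty":0,"tz":5,"fingers":0},
    {"wx":0,"wy":0,"wz":0,"tx":0,"ty":0,"tz":8,"fingers":0},
    {"wx":0,"wy":0,"wz":0,"tx":0,"ty":0,"tz":11,"fingers":1},
    {"wx":0,"wy":0,"wz":0,"tx":0,"ty":0,"tz":12,"fingers":1},
    {"wx":0,"wy":0,"wz":0,"tx":0,"ty":0,"tz":12,"fingers":1},
  ],
  force=6,
)

```text
t: 8.02
eef_pos: [0.4806, 0.2366, 0.256]
orientation: [179.8, 0.2, 152.0]
ft_force: [-0.6, -0.0, 0.7]
opening: 0.0563
```

```bash
python3 m.py w3 .156; python3 l.py
```

```text
8.0167 [0.4806 0.2366 0.256 ] [1.7979e+02 1.6000e-01 1.5203e+02] [-14.4   7.6 -18.3  93.8   2.5  78.7  29. ] 0.05629618130988198 [-0.6 -0.   0.7] [ 0.09 -0.01  0.02]
bar 1087 0.15572903757617312 ((477.6056213378906, 236.6595001220703), (15.992813110351562, 57.57250213623047), 67.19676971435547) -22.69871901799158
lid 0.12791744317395787 ((478.02117919921875, 236.23802185058594), 38.24164581298828)
sh 0.09903961145474155 ((477.5230407714844, 235.91432189941406), 52.82866668701172)
rib 142 [0.45856836 0.24625291 0.1043343 ] -24.483337997584016
8.0667 0.05944909460297759 [0.4799 0.2362 0.2538]
scene [(0.11, 13), (0.113, 17), (0.116, 12), (0.119, 14), (0.122, 18), (0.125, 105), (0.128, 235), (0.131, 54), (0.134, 25), (0.137, 16), (0.14, 32), (0.143, 23), (0.146, 20), (0.149, 28), (0.152, 38), (0.155, 95), (0.158, 32), (0.161, 3), (0.164, 0), (0.167, 0), (0.17, 0), (0.173, 0), (0.176, 0)]
side [(0.11, 18), (0.113, 10), (0.116, 12), (0.119, 13), (0.122, 11), (0.125, 43), (0.128, 156), (0.131, 20), (0.134, 32), (0.137, 17), (0.14, 21), (0.143, 23), (0.146, 23), (0.149, 21), (0.152, 31), (0.155, 62), (0.158, 16), (0.161, 0), (0.164, 0), (0.167, 0), (0.17, 0), (0.173, 0), (0.176, 0)]
```

View pics/w3.png

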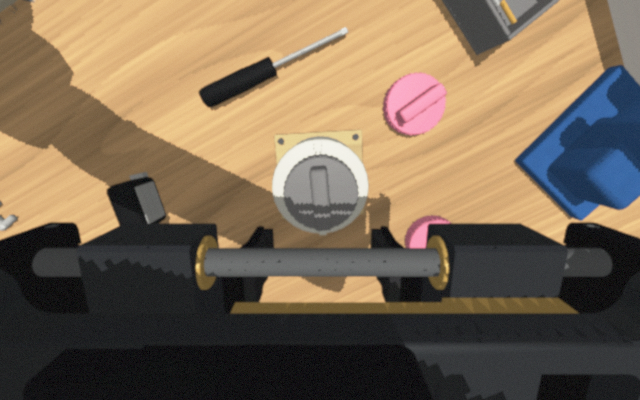

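The lid top is at about 129 mm, so the underside is at about 104.9 mm. The bar at (320,185) reads −22.7° against about −24.5 to −25° for the ribs. That passes, but the margin is thin and there's plenty of time, so I'll regrip more firmly and seat it against the stop.

Call:
apply_moves(
  deltas=[
    {"wx":0,"wy":0,"wz":5,"tx":0,"ty":0,"tz":-3,"fingers":0},
    {"wx":0,"wy":0,"wz":5,"tx":0,"ty":0,"tz":-6,"fingers":0},
    {"wx":0,"wy":0,"wz":5,"tx":0,"ty":0,"tz":-9,"fingers":0},
    {"wx":0,"wy":0,"wz":5,"tx":0,"ty":0,"tz":-11,"fingers":0},
    {"wx":0,"wy":0,"wz":5,"tx":0,"ty":0,"tz":-11.9,"fingers":-0.3},
    {"wx":0,"wy":0,"wz":5,"tx":0,"ty":0,"tz":-11.9,"fingers":-0.6},
    {"wx":0,"wy":0,"wz":5,"tx":0,"ty":0,"tz":-11.9,"fingers":-1},
    {"wx":0,"wy":0,"wz":5,"tx":0,"ty":0,"tz":-11.9,"fingers":-1},
    {"wx":0,"wy":0,"wz":5,"tx":0,"ty":0,"tz":-11.9,"fingers":-1},
    {"wx":0,"wy":0,"wz":5,"tx":0,"ty":0,"tz":-11.9,"fingers":-1},
    {"wx":0,"wy":0,"wz":5,"tx":0,"ty":0,"tz":-11.9,"fingers":-1},
    {"wx":0,"wy":0,"wz":5,"tx":0,"ty":0,"tz":-11.9,"fingers":-1},
  ],
  force=20,
)

```text
t: 9.17
eef_pos: [0.48, 0.2362, 0.135]
orientation: [179.9, 0.1, 157.0]
ft_force: [-0.6, -0.3, 4.9]
opening: 0.0155
```

Call:
apply_moves(
  deltas=[
    {"wx":0,"wy":0,"wz":-1,"tx":0,"ty":0,"tz":-0.05,"fingers":-1},
    {"wx":0,"wy":0,"wz":-2,"tx":0,"ty":0,"tz":-0.1,"fingers":-1},
    {"wx":0,"wy":0,"wz":-3,"tx":0,"ty":0,"tz":-0.1,"fingers":-1},
    {"wx":0,"wy":0,"wz":-4,"tx":0,"ty":0,"tz":-0.1,"fingers":-1},
    {"wx":0,"wy":0,"wz":-4,"tx":0,"ty":0,"tz":-0.1,"fingers":-1},
  ],
  force=20,
)

```text
t: 9.58
eef_pos: [0.4802, 0.236, 0.1348]
orientation: [179.9, 0.1, 153.0]
ft_force: [-2.8, -3.6, 13.8]
opening: 0.0163
```

```bash
python3 -c "
from bench import *
s=read_state();print(s['orientation'],s['eef_pos'],s['moment'],s['ft_force'],s['opening'])"
```

```text
[1.79942752e+02 1.06018524e-01 1.52952248e+02] [0.48023951 0.23599927 0.13478815] [-0.73917275  0.62173951  0.54814471] [-2.81286604 -3.60844849 13.79584794] 0.016250790295622618
```

The moment has risen to 0.55 N m with 14 N of downward load, so this is the firm stop. Releasing and rechecking.

Call:
apply_moves(
  deltas=[
    {"wx":0,"wy":0,"wz":0,"tx":0,"ty":0,"tz":0,"fingers":-0.5},
    {"wx":0,"wy":0,"wz":0,"tx":0,"ty":0,"tz":0,"fingers":0},
    {"wx":0,"wy":0,"wz":0,"tx":0,"ty":0,"tz":0,"fingers":0},
    {"wx":0,"wy":0,"wz":0,"tx":0,"ty":0,"tz":0,"fingers":0},
    {"wx":0,"wy":0,"wz":0,"tx":0,"ty":0,"tz":2,"fingers":0},
    {"wx":0,"wy":0,"wz":0,"tx":0,"ty":0,"tz":5,"fingers":0},
    {"wx":0,"wy":0,"wz":0,"tx":0,"ty":0,"tz":8,"fingers":0},
    {"wx":0,"wy":0,"wz":0,"tx":0,"ty":0,"tz":11,"fingers":1},
    {"wx":0,"wy":0,"wz":0,"tx":0,"ty":0,"tz":12,"fingers":1},
    {"wx":0,"wy":0,"wz":0,"tx":0,"ty":0,"tz":12,"fingers":1},
    {"wx":0,"wy":0,"wz":0,"tx":0,"ty":0,"tz":12,"fingers":1},
    {"wx":0,"wy":0,"wz":0,"tx":0,"ty":0,"tz":12,"fingers":1},
  ],
  force=6,
)

```text
t: 10.58
eef_pos: [0.479, 0.2357, 0.2516]
orientation: [-179.9, -0.1, 153.0]
ft_force: [-0.3, -0.2, 0.2]
opening: 0.0689
```

```bash
python3 m.py w4 .156
python3 - <<'E'
from h import *
p,d=grab_frame("scene"); q,e=grab_frame("side")
cv2.imwrite("pics/f.png",np.vstack([cv2.resize(p[100:390,100:500],(552,400))[:300],q[90:390]][0:1]+[cv2.resize(q[80:380],(552,259))]))
E
```

```text
10.5833 [0.479  0.2357 0.2516] [-1.799e+02 -7.000e-02  1.530e+02] [-14.5   7.8 -18.2  94.1   2.5  78.6  29.9] 0.06889553611438584 [-0.3 -0.2  0.2] [ 0.04 -0.06  0.01]
bar 1111 0.15569448538569708 ((477.38134765625, 236.6246795654297), (16.01917839050293, 57.08106994628906), 67.0273666381836) -22.893307389568776
lid 0.12794842524403627 ((478.08740234375, 236.34396362304688), 38.11497497558594)
sh 0.0990514345916057 ((477.5083923339844, 236.0061798095703), 52.82124710083008)
rib 134 [0.45562271 0.24610483 0.10435036] -24.606555894226204
```

View pics/f.png

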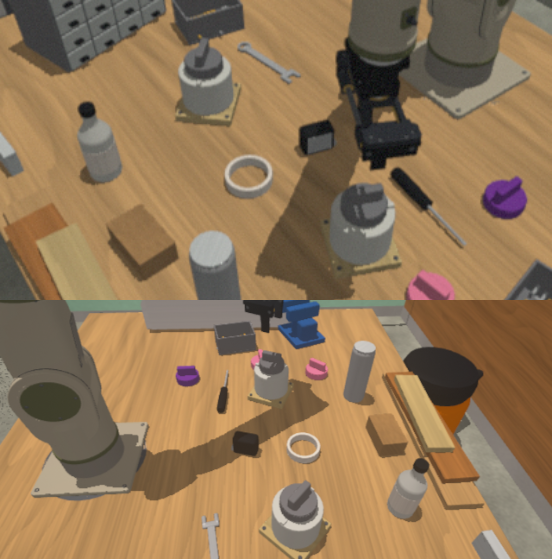

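The lid reads the same after firm seating, so it is at its stop. The bar lines up with the ribs, the gripper is clear and the bystanders haven't moved. Handing in.

```bash
python3 -c "
from bench import *
print(finish_job())"
```

```text
the job is handed in; nothing more can be done
None
```

The lid is screwed home on the open canister, with its bar in line with the ribs, and I handed the job in at about 10.6 s of the 38 s; no verdict is reported.

**What I did:** I gripped the bar and turned it 52° anticlockwise, then let it drop into the thread; its top was then at about 132 mm, so the underside was at about 108 mm. I regripped and turned it clockwise to the stop. A second, firmer turn met a hard stop (0.55 N m at the wrist) and moved the lid no further. I then released it and rose clear.

**Last checks:**
- **Height:** the underside is at about 105 mm. The limit is 106 mm and nominal home is 104 mm, so this reads about 1 mm high. It did not change after the firmer turn, so I put the difference down to camera error.
- **Bar angle:** −22.9° against −23.5° to −25° for the ribs, about 2° off (limit 11°).
- **Centring:** within about 1 mm of the canister's axis.
- **Bystanders:** nothing else on the bench looked moved in the final pictures, though I did not measure each one.

**Disagreements:**
- The wrist camera and the fixed cameras differed by about 2.5 mm in x for the canister's axis; I worked between the two.
- My first move calls were refused because some row fields were missing; nothing moved.

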